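# Ready the soup warmer: switch on, seat the nested lids, lift off the outer cover

## Task

Get the soup warmer ready for service: turn its rotary switch fully on, then pick up the two nested lids together by the inner lid's thin centre knob and lower them gently on to the warmer until the inner lid is fully seated in its mouth, and let go. Then take the outer lid alone by its collar and lift it straight up and right clear of the inner lid's knob, leaving the inner lid seated and undisturbed. Finish while still holding the outer lid level and still in the air over the warmer, and do not disturb the things standing round about.

Things in the scene. Friction and masses are not known exactly. Their poses are not given: they have to be found in the camera images.
- warmer: Soup warmer, plain steel, fixed: round open well (184 mm across the rim, rim top 90 mm above the worktop, about 157 mm clear inside, 78 mm deep) with a box-shaped control pod (90 x 104 mm, top 85 mm above the worktop) joined to it. Origin: on the worktop under the well's centre, z up; the pod lies on its -x side, the switch axis at x = -138 mm, y = 0.
- mouth (a point): Centre of the warmer's round mouth, level with the top of the rim (90 mm above the worktop). Axes as the warmer's. When the inner lid is seated, its disc lies on the rim and its origin is 16 mm below this point.
- switch (a joint): Rotary switch on the pod: turns clockwise seen from above, from a stop at 0 (off) to a stop at 1.3 rad (fully on). Starts near off; slight friction (0.05 N m), stays where left. Its grip is a black bar 42 mm long, 14 mm thick, 32 mm high, lying along the warmer's x axis at value 0 and turned clockwise from there by the joint value.
- switch_grip (a point): On the switch's axis at the height to grip it: 122.5 mm above the worktop, 7 mm below the top of the bar; its lower round plate ends 23 mm below this point. Its x axis lies along the bar and turns with it.
- inner_lid: Inner lid, steel, about 0.3 kg, round about z. Up from its origin (centre of underside): tapered plug 16 mm high, 132 to 149 mm diameter; disc 176 mm diameter, 16 to 20 mm up; upright black knob 19 mm diameter, 20 to 100 mm up, whose top 24 mm stick out of the outer lid's collar. Starts on the green board (10.5 mm thick) with the outer lid nested on it.
- outer_lid: Outer lid, steel, about 0.22 kg, round about z: cap 160 mm across, plate top 22 mm above its origin (centre of the skirt's lower edge), upright collar 40 mm outer, 28 mm inner diameter, 22 to 56 mm up, round the inner lid's knob with about 4 mm play. Nested, it lies loose on the inner disc, origin 20 mm above the inner lid's; it must rise 80 mm to clear the knob.
- dip_cup: Bystander: small steel cup, 67 mm across, 40 mm high; origin at the centre of its underside.
- corn_tin: Bystander: low round tin, 75 mm across, 58 mm high; origin at the centre of its underside.
- spice_jar: Bystander: round spice jar, 41 mm across, 105 mm high; origin at the centre of its underside.

How it is judged:
By the outcome, as a careful person would: the job done as asked, in the order asked, and still so for the second after the job is handed in, while the arm keeps its last pose, push and grip.
It also fails if it takes over 61 s, if anything falls off the work surface, if the arm or the gripper's body presses on something with over 40 N, if the wrist force passes 120 N, or if a joint passes its speed limit or range.

## Robot

A 6-joint arm with a two-finger parallel gripper is mounted at the origin on a cart in front of the work surface, level with it; the furniture and walls round the work are solid. World frame = base frame: x ahead of the robot, y to its left, z up, the work surface at z = 0. Lengths are in m, angles in rad, forces in N, time in s.
With the tool pointing down it reaches from about 0.35 to 0.775 m from the base axis. Payload 5.5 kg.
Tool frame: the origin (TCP) lies where the fingers leave the gripper's body, on its centre line; the fingertips stand env.tip_reach ahead of it and the grasp point (between the pads) lies 54 mm ahead of it (env.tip_reach is the distance from the TCP to the fingertips, in m); z points along the fingers, y is the line along which they close (so a half turn about z gives the same grasp; the last joint's range is limited). The gripper opens to 85 mm and grips with 20 to 120 N. Pads are 22 mm wide; open, the fingers measure 114 mm over their backs; the gripper's body (76 mm by 85 mm) begins 54 mm behind the grasp point. The pads swing forward as they close: fully open they stand 13 mm farther back than shut.
Start: joints at [-1.41, 0.313, 0.046, 1.304, 0, 1.431], TCP at [0.17, -0.549, 0.304] pointing down, gripper open.
Joint ranges: [-2.76, 2.76], [-0.86, 1.69], [-1.03, 1.26], [-2.2, 2.34], [-1.47, 1.5], [-3.14, 3.14]. Speed limits (rad/s): [2.57, 2.57, 3.14, 3.14, 3.14, 3.14].

## Interface

Orientations are given as a unit quaternion [w, x, y, z].
In Python, from workcell import status, optics, hand_in, env gives the robot as it stands.
- The arm moves only by the shell command python3 -m handwheel 'ROWS' [FORCE]. ROWS is a JSON object whose one key "deltas" holds a list of rows, each a list of 5 numbers: the opening, from -1 (shut) to 1 (fully open), then the shift along the tool's x, y, z in units of 40 mm (1.0 is 40 mm), then the turn about the tool's z in units of 10 degrees (1.0 is 10 degrees). In form: {"deltas": [[jaw, x, y, z, roll], ...]}. A call has 1 to 20 rows; each row shifts and turns the commanded pose from where the row before left it, along the tool's axes as they then stand; what a row does not reach is not made up. A row lasts 1/8 s, in which the tool goes at most 62.5 mm and 10.7 degrees, less where a joint would pass 70% of its speed; a pose out of reach is approached as far as the arm can. A call is refused whole if a number of a shift passes 1 or a number of a turn 1, either way. A call with a gripper value outside its range is refused whole. The fingers move at their own pace and stop on an object; FORCE is the grip in N (left out, the last holds). Time passes only in rows, so rows that do not move let the fingers close. It gives the time, the measured TCP pose, the force, the opening and the grip force at its end, in the units of the state.
- status.get_state(): the state, without advancing time (a new reading comes with each control period).
- optics.read_camera(name): name is "scene" or "top" or "wrist"; returns a dict with "frame" (400x640x3 uint8, red, green, blue), "depth" (400x640 float32, m along the optical axis (not along the pixel's ray), 0 where there is no reading), "vfov" (degrees; the focal length in pixels is half the picture's height over the tangent of half this angle, whatever the lens; pixels are square), "cx", "cy" (the principal point, pixels), "origin" and "attitude" of the camera in the world. Camera axes: x right, y down, z forward; pixel columns grow to the right and rows downward; lengths in m; the calibration is good to about 2 mm. The wrist camera is an equidistant fisheye: a pixel r from the principal point sees the ray r / f radians off the axis. A picture is of the moment at which its call begins.
- hand_in(): hands the job in; it is judged then, once.
The state is a dict: "clock": time; "joint_pos": joint angles; "qvel": joint speeds; "tau": joint torques, N m; "tcp_pos": TCP position; "orientation": TCP orientation; "wrist_force": force on the tool from outside, world axes, zero at the start; "ft_torque": the same for the moment, N m; "finger_gap": finger opening in m; "grip_force": force on a finger pad.
Only numpy, scipy, OpenCV 4.12 (cv2) and the standard library are available. Lean on these libraries where they do the work, as an engineer would, in place of code of your own. Each camera call takes 0.05 s, during which the arm holds its last target. There are 200 camera calls.

## Working session

There is one attempt and no reset: what is moved stays moved. The work goes in short steps, Python scripts to look and compute and a shell command to move; the robot and the scene stay as the last step left them, time stands still between calls to the robot, and variables do not carry over. Pictures are saved under pics/ and viewed, at most 11 in all, crops included, and the job is handed in when it is done.

```bash
mkdir -p pics; ls
cat > h.py <<'E'
import numpy as np, cv2
from scipy.spatial.transform import Rotation as R
from workcell import status, optics, env
def cam(n, save=None):
    c=optics.read_camera(n)
    q=np.array(c["attitude"],float)
    c["R"]=R.from_quat(q[[1,2,3,0]]).as_matrix() if q.size==4 else q.reshape(3,3)
    c["o"]=np.array(c["origin"]); c["f"]=200/np.tan(np.radians(c["vfov"])/2); c["name"]=n
    if save: cv2.imwrite("pics/"+save,c["frame"][:,:,::-1])
    return c
def rays(c,u,v):
    x=(np.asarray(u,float)-c["cx"])/c["f"]; y=(np.asarray(v,float)-c["cy"])/c["f"]
    if c["name"]=="wrist":
        r=np.hypot(x,y)+1e-12; s=np.sin(r)/r
        d=np.stack([x*s,y*s,np.cos(r)],-1)
    else: d=np.stack([x,y,np.ones_like(x)],-1)
    return d@c["R"].T
def plane(c,u,v,z):
    d=rays(c,u,v); return c["o"]+d*((z-c["o"][2])/d[...,2])[...,None]
def cloud(c):
    v,u=np.mgrid[:400,:640]; d=rays(c,u,v)
    fz=c["R"][:,2]; k=c["depth"]/(d@fz)
    P=c["o"]+d*k[...,None]; P[c["depth"]<=0]=np.nan
    return P
def project(c,p):
    q=(np.asarray(p)-c["o"])@c["R"]
    if c["name"]=="wrist":
        r=np.hypot(q[...,0],q[...,1]); t=np.arctan2(r,q[...,2]); return np.stack([c["cx"]+c["f"]*t*q[...,0]/r,c["cy"]+c["f"]*t*q[...,1]/r],-1)
    return np.stack([c["cx"]+c["f"]*q[...,0]/q[...,2],c["cy"]+c["f"]*q[...,1]/q[...,2]],-1)
E
python3 - <<'E'
from h import *
np.set_printoptions(precision=4,suppress=True)
s=status.get_state(); print(s, env.tip_reach)
for n in("scene","top"):
    c=cam(n,n+"0.png"); print(n,c["vfov"],c["cx"],c["cy"],c["o"],c["R"])
E
```

```text
pics
{'clock': 0.0, 'joint_pos': array([-1.4096,  0.314 ,  0.0449,  1.3036, -0.    ,  1.4312]), 'qvel': array([-0.0016,  0.0002, -0.0005, -0.0021,  0.0009,  0.0003]), 'tau': array([ -0.0005, -48.0624,  29.8533,   0.0193,  -0.0002,  -0.    ]), 'tcp_pos': array([ 0.1703, -0.5488,  0.303 ]), 'orientation': array([-0.0009,  0.9887,  0.1498, -0.    ]), 'wrist_force': array([ 0.252 ,  0.5634, -0.4238]), 'ft_torque': array([-0.0422,  0.0201,  0.0093]), 'grip_force': 0.0, 'finger_gap': 0.0852502656135742} 0.0726
scene 45.884810298973186 306.29009597306185 198.74030594416135 [0.0669 0.5447 0.9369] [[-0.7046 -0.5016  0.5019]
 [-0.7095  0.5116 -0.4847]
 [-0.0137 -0.6976 -0.7163]]
top 44.01485329125839 322.22577843253436 202.10502129504823 [0.4433 0.0032 1.1284] [[ 0.0096 -0.9851  0.1718]
 [-1.     -0.0096  0.0006]
 [ 0.001  -0.1718 -0.9851]]
```

```bash
ls pics
```

```text
scene0.png
top0.png
```

View pics/top0.png

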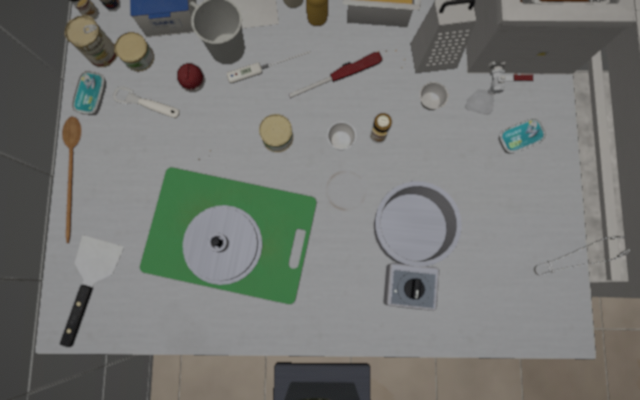

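View pics/scene0.png

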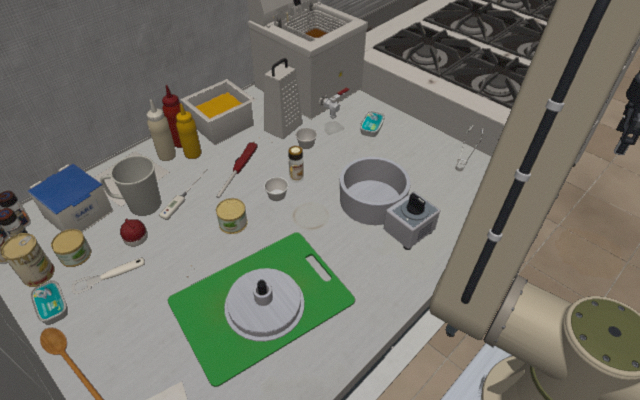

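The top view shows the lids at about (222,243), with the knob at (217,241). The warmer well is at (416,223), and the pod and switch are at (414,288). In the scene view the knob is at (262,287) and the switch at (416,204).

```bash
cat > m.py <<'E'
from h import *
from scipy.optimize import least_squares
np.set_printoptions(precision=4,suppress=True)
def circ(p):
    r=least_squares(lambda a:np.hypot(p[:,0]-a[0],p[:,1]-a[1])-a[2],[*p.mean(0),.08],loss="soft_l1",f_scale=.002).x; return r
E
python3 - <<'E'
from m import *
for n in("top","scene"):
    c=cam(n); P=cloud(c); hsv=cv2.cvtColor(c["frame"],cv2.COLOR_RGB2HSV)
    X,Y,Z=P[...,0],P[...,1],P[...,2]
    print(n,"table z",np.nanmedian(Z[(abs(X-.45)<.2)&(abs(Y)<.05)]))
    def reg(cx,cy,r): return np.hypot(X-cx,Y-cy)<r
    uv=dict(top=[(222,243),(416,223),(415,288)],scene=[(265,300),(373,190),(416,204)])[n]
    guess=[plane(c,*uv[i],[.05,.05,.12][i])[:2] for i in range(3)]; print(guess)
    # lid plate
    m=reg(*guess[0],.12)&(Z>.043)&(Z<.062); p=P[m]; print("plate z",np.median(p[:,2]))
    cs,_=cv2.findContours(m.astype(np.uint8),cv2.RETR_EXTERNAL,cv2.CHAIN_APPROX_NONE); k=max(cs,key=cv2.contourArea)[:,0]
    print("plate",circ(plane(c,k[:,0],k[:,1],.0525)[:,:2]))
    m=reg(*guess[0],.1)&(Z>.1)&(Z<.13)&(hsv[...,2]<90); p=P[m]
    print("knobtop",m.sum(),p.mean(0),np.percentile(p[:,2],[50,95]))
    m=reg(*guess[1],.13)&(Z>.083)&(Z<.097)&(X>guess[1][0]-.06); p=P[m]; print("rim z",np.median(p[:,2]), circ(p[:,:2]), m.sum())
    m=reg(*guess[2],.05)&(Z>.12)&(Z<.145)&(hsv[...,2]<110); p=P[m]
    print("switch",m.sum(),p.mean(0),np.percentile(p[:,2],[50,95]))
    r=cv2.minAreaRect((p[:,:2]*1000).astype(np.float32)); print(r)
    m=reg(*guess[2],.09)&(Z>.078)&(Z<.092)&(X<guess[1][0]-.09); p=P[m]; print("pod",cv2.minAreaRect((p[:,:2]*1000).astype(np.float32)),np.median(p[:,2]))
    # bystanders / objects
    for nm,g,h in [("tin",(275,130) if n=="top" else (231,205),.058),("cup",(342,134) if n=="top" else (276,184),.04),("jar",(381,122) if n=="top" else (295,152),.105)]:
        print(nm,plane(c,*g,h))
    i=c["frame"]
    for t,(u,v) in zip(("lid","sw"),[uv[0],uv[2]]):
        cr=i[max(v-50,0):v+50,max(u-60,0):u+60,::-1]; cv2.imwrite(f"pics/{n}_{t}.png",cv2.resize(cr,None,fx=3,fy=3))
a=np.vstack([np.hstack([cv2.resize(cv2.imread(f"pics/{n}_{t}.png"),(360,290)) for t in("lid","sw")]) for n in("top","scene")]); cv2.imwrite("pics/mosaic.png",a)
E
```

```text
top table z -0.0008172198005118592
[array([0.5387, 0.2215]), array([ 0.5868, -0.2026]), array([ 0.4459, -0.1842])]
plate z 0.05133384505530514
plate [0.5371 0.2244 0.0787]
knobtop 68 [0.5372 0.224  0.109 ] [0.1093 0.1127]
rim z 0.08864192643442337 [ 0.5812 -0.1998  0.0857] 985
switch 140 [ 0.4452 -0.1865  0.1279] [0.1279 0.1312]
((444.1635437011719, -186.66578674316406), (14.547579765319824, 40.381256103515625), 83.1487045288086)
pod ((452.2406311035156, -187.59866333007812), (103.79969787597656, 95.7838134765625), 84.58491516113281) 0.0851441054304547
tin [0.7938 0.1118 0.058 ]
cup [ 0.7917 -0.0399  0.04  ]
jar [ 0.7987 -0.1215  0.105 ]
scene table z 0.002242368985586607
[array([0.5346, 0.2236]), array([ 0.5846, -0.2025]), array([ 0.4406, -0.1783])]
plate z 0.054340975988692086
plate [0.5372 0.2251 0.0804]
knobtop 73 [0.5361 0.2263 0.1093] [0.1109 0.114 ]
rim z 0.09125836009331789 [ 0.5814 -0.1988  0.0857] 671
switch 111 [ 0.444  -0.1851  0.1286] [0.1301 0.1337]
((445.74176025390625, -186.7257843017578), (14.604508399963379, 42.39774703979492), 84.41284942626953)
pod ((450.533935546875, -187.6398468017578), (105.4556655883789, 92.47360229492188), 84.55457305908203) 0.08709385989909357
tin [0.805  0.1014 0.058 ]
cup [ 0.7945 -0.0438  0.04  ]
jar [ 0.7977 -0.1218  0.105 ]
```

View pics/mosaic.png

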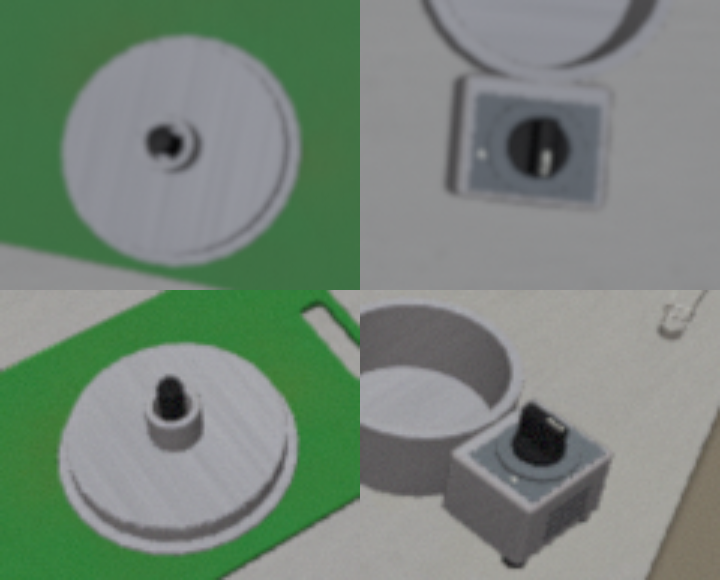

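The two views agree to 1–2 mm: lids and knob at (0.537, 0.225), well at (0.581, -0.1995), switch at (0.445, -0.186) with its bar at about -6°. The heights match the text. I'll roll first, so that joint 6 has room for the switch turn.

```bash
cat > go.py <<'E'
# usage: go.py x y z xangle : shift needed in tool units
import sys
from m import *
s=status.get_state(); q=s["orientation"]; M=R.from_quat(q[[1,2,3,0]]).as_matrix()
t=np.array([float(a) for a in sys.argv[1:4]])
xa=np.degrees(np.arctan2(M[1,0],M[0,0]))
print("clock",s["clock"],"tcp",s["tcp_pos"],"xang",xa,"tilt z",M[:,2],"q",s["joint_pos"],"gap",s["finger_gap"],"grip",s["grip_force"],"F",s["wrist_force"],"T",s["ft_torque"])
print("units xyz",(t-s["tcp_pos"])@M/.04, "roll units",(xa-float(sys.argv[4])+180)%360/10-18 if len(sys.argv)>4 else "")
E
python3 -m handwheel '{"deltas":[[1,0,0,0,-1],[1,0,0,0,-1],[1,0,0,0,-1],[1,0,0,0,-1],[1,0,0,0,-1],[1,0,0,0,-1],[1,0,0,0,-1],[1,0,0,0,-1],[1,0,0,0,-1],[1,0,0,0,-1],[1,0,0,0,-1],[1,0,0,0,-1],[1,0,0,0,-1],[1,0,0,0,-1],[1,0,0,0,-1],[1,0,0,0,-0.7],[1,0,0,0,0]]}'; python3 go.py .4450 -.1862 .25 174.2
```

```text
clock: 2.33
tcp_pos: [0.1704, -0.5491, 0.3037]
orientation: [-0.0, 0.051, 0.999, 0.0]
wrist_force: [-0.4, 0.1, 0.0]
finger_gap: 0.0855
grip_force: 0.0
clock 2.325 tcp [ 0.1704 -0.5491  0.3037] xang 174.15738693292712 tilt z [-0.      0.0004 -1.    ] q [-1.4096  0.3134  0.0458  1.3036  0.     -1.3076] gap 0.08547450135017969 grip 0.0 F [-0.3856  0.0833  0.012 ] T [0.0125 0.0348 0.0352]
units xyz [-5.9071  9.7243  1.3455] roll units -0.004261306707284973
```

```bash
python3 -m handwheel '{"deltas":[[1,-0.25,0.4,0,0],[1,-0.5,0.8,0,0],[1,-0.54,0.9,0,0],[1,-0.54,0.9,0,0],[1,-0.54,0.9,0,0],[1,-0.54,0.9,0,0],[1,-0.54,0.9,0.2,0],[1,-0.54,0.9,0.2,0],[1,-0.54,0.9,0.2,0],[1,-0.54,0.9,0.2,0],[1,-0.54,0.82,0.2,0],[1,-0.34,0.5,0.2,0],[1,0,0,0.15,0],[1,0,0,0,0],[1,0,0,0,0]]}'; python3 go.py .4450 -.1862 .1765 174.2
python3 - <<'E'
from m import *
c=cam("wrist","w1.png"); print(c["o"],c["f"],project(c,np.array([[.445,-.1862,.1295]])))
P=cloud(c); v=c["frame"].max(2)
X,Y,Z=P[...,0],P[...,1],P[...,2]
m=(np.hypot(X-.445,Y+.186)<.035)&(Z>.12)&(Z<.14)&(v<110)
r=cv2.minAreaRect((P[m][:,:2]*1000).astype(np.float32)); print(m.sum(),r,np.median(P[m][:,2]))
E
```

```text
clock: 4.2
tcp_pos: [0.4458, -0.1868, 0.2502]
orientation: [0.0, 0.051, 0.999, -0.0]
wrist_force: [-0.0, -1.2, -0.3]
finger_gap: 0.0854
grip_force: 0.0
clock 4.2 tcp [ 0.4458 -0.1868  0.2502] xang 174.14966906860823 tilt z [ 0.0002 -0.0004 -1.    ] q [-0.563   0.1612 -0.2854  1.1239 -0.0003 -0.4609] gap 0.08538416602068714 grip 0.0 F [-0.0163 -1.2311 -0.333 ] T [ 0.0133 -0.0256  0.0079]
units xyz [0.0214 0.0137 1.8417] roll units -0.0050330931391755485
[ 0.3622 -0.1785  0.3215] 309.70691628693146 [[321.2913 218.1408]]
1119 ((446.4323425292969, -186.6936798095703), (14.220195770263672, 41.613346099853516), 82.20989990234375) 0.13040626177389322
```

View pics/w1.png

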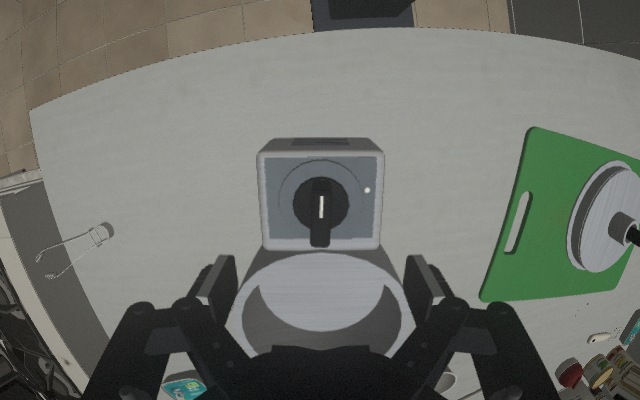

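The wrist view shows the bar upright at (320,212), centred between the fingers and turned about 2° past my roll. I'll go down, grip, and turn.

```bash
python3 -m handwheel '{"deltas":[[1,0,0,0.6,0.15],[1,0,0,0.6,0],[1,0,0,0.6,0],[1,0,0,0,0],[-0.4,0,0,0,0],[-1,0,0,0,0],[-1,0,0,0,0],[-1,0,0,0,0],[-1,0,0,0,0],[-1,0,0,0,0],[-1,0,0,0,0]]}' 40; python3 go.py .4458 -.1868 .1765 97
```

```text
clock: 5.62
tcp_pos: [0.4464, -0.1866, 0.1785]
orientation: [0.0, 0.063, 0.998, -0.0]
wrist_force: [-1.7, -0.3, 5.7]
finger_gap: 0.0133
grip_force: 43.1
clock 5.625 tcp [ 0.4464 -0.1866  0.1785] xang 172.73454010939983 tilt z [ 0.0007 -0.001  -1.    ] q [-0.5618  0.2165 -0.4044  0.9488 -0.0005 -0.435 ] gap 0.013314820694473668 grip 43.13293218612671 F [-1.6627 -0.3416  5.7245] T [-0.0592  0.3153  0.095 ]
units xyz [ 0.0147 -0.0074  0.0493] roll units 7.573454010939983
```

```bash
python3 -m handwheel '{"deltas":[[-1,0,0,0,0.3],[-1,0,0,0,0.6],[-1,0,0,0,0.6],[-1,0,0,0,0.6],[-1,0,0,0,0.6],[-1,0,0,0,0.6],[-1,0,0,0,0.6],[-1,0,0,0,0.6],[-1,0,0,0,0.6],[-1,0,0,0,0.6],[-1,0,0,0,0.6],[-1,0,0,0,0.6],[-1,0,0,0,0.3],[-1,0,0,0,0.2],[-1,0,0,0,0.2],[-1,0,0,0,0]]}'; python3 go.py .4458 -.1868 .1765 97
```

```text
clock: 7.62
tcp_pos: [0.4461, -0.1873, 0.1786]
orientation: [0.001, 0.664, 0.748, -0.001]
wrist_force: [-2.8, -4.7, 5.0]
finger_gap: 0.0132
grip_force: 59.7
clock 7.625 tcp [ 0.4461 -0.1873  0.1786] xang 96.82617762089686 tilt z [-0.0005 -0.0033 -1.    ] q [-0.5621  0.2164 -0.4043  0.9487 -0.0031  0.8895] gap 0.013211286449778377 grip 59.70679327379912 F [-2.8266 -4.7496  4.9753] T [-0.8569  0.7708  1.1169]
units xyz [ 0.0132 -0.0061  0.0513] roll units -0.017382237910315013
```

A moment of 1.1 N m against 0.05 N m of friction means it is on the stop. I'll release, rise, and check.

```bash
python3 -m handwheel '{"deltas":[[-1,0,0,0,-0.2],[1,0,0,0,0],[1,0,0,0,0],[1,0,0,0,0],[1,0,0,0,0],[1,0,0,-0.5,0],[1,0,0,-1,0],[1,0,0,-1,0],[1,0,0,-0.5,0],[1,0,0,0,0]]}'; python3 go.py .537 .2247 .25 97
python3 - <<'E'
from m import *
c=cam("wrist")
P=cloud(c); v=c["frame"].max(2)
X,Y,Z=P[...,0],P[...,1],P[...,2]
m=(np.hypot(X-.445,Y+.186)<.035)&(Z>.12)&(Z<.14)&(v<110)
print(m.sum(),cv2.minAreaRect((P[m][:,:2]*1000).astype(np.float32)))
E
```

```text
clock: 8.88
tcp_pos: [0.447, -0.1867, 0.2994]
orientation: [0.002, 0.651, 0.759, 0.0]
wrist_force: [0.2, -0.4, -0.2]
finger_gap: 0.0856
grip_force: 0.0
clock 8.875 tcp [ 0.447  -0.1867  0.2994] xang 98.73267518154407 tilt z [ 0.0031 -0.0019 -1.    ] q [-0.5616  0.1371 -0.1911  1.2389  0.      0.8568] gap 0.0856455633103769 grip 0.0 F [ 0.2143 -0.4374 -0.1761] T [-0.0434  0.0442  0.0074]
units xyz [9.8276 3.7821 1.2217] roll units 0.17326751815440744
758 ((446.87042236328125, -186.0288543701172), (13.786873817443848, 41.548980712890625), 10.36540412902832)
```

Switch confirmed at about -80°, fully on. Now to above the lids.

```bash
python3 -m handwheel '{"deltas":[[1,0.4,0.15,0,0],[1,0.8,0.3,0,0],[1,0.9,0.35,0.1,0],[1,0.9,0.35,0.1,0],[1,0.9,0.35,0.1,0],[1,0.9,0.35,0.1,0],[1,0.9,0.35,0.1,0],[1,0.9,0.35,0.1,0],[1,0.9,0.35,0.1,0],[1,0.9,0.35,0.1,0],[1,0.9,0.35,0.2,0],[1,0.6,0.2,0.2,0],[1,0,0,0.1,0],[1,0,0,0,0],[1,0,0,0,0]]}'; python3 go.py .537 .2247 .162 97
python3 - <<'E'
from m import *
c=cam("wrist","w2.png")
P=cloud(c); v=c["frame"].max(2)
X,Y,Z=P[...,0],P[...,1],P[...,2]
H=np.hypot(X-.537,Y-.225)
m=(H<.03)&(Z>.107)&(Z<.12)&(v<110); print("top",m.sum(),cv2.minEnclosingCircle((P[m][:,:2]*1000).astype(np.float32)),np.median(P[m],0),np.percentile(Z[m],[5,95]))
m=(H<.03)&(Z>.081)&(Z<.094)&(v>60); print("collar",m.sum(),circ(P[m][:,:2]),np.median(Z[m]))
m=(H<.1)&(Z>.045)&(Z<.06); print("plate",m.sum(),cv2.minEnclosingCircle((P[m][:,:2]*1000).astype(np.float32)),np.median(Z[m]))
E
```

```text
clock: 10.8
tcp_pos: [0.536, 0.2276, 0.2458]
orientation: [-0.0, 0.652, 0.759, -0.0]
wrist_force: [-0.4, 0.2, 0.0]
finger_gap: 0.0855
grip_force: 0.0
clock 10.8 tcp [0.536  0.2276 0.2458] xang 98.68099216633968 tilt z [-0.0005 -0.0003 -1.    ] q [ 0.2637  0.3497 -0.0456  1.176  -0.0002  1.683 ] gap 0.08546673412843622 grip 0.0 F [-0.4301  0.2418  0.0046] T [ 0.0646 -0.0574  0.0083]
units xyz [-0.074   0.0146  2.0954] roll units 0.1680992166339692
top 494 ((539.8724975585938, 226.1608428955078), 9.453704833984375) [0.5396 0.2272 0.1116] [0.1092 0.1127]
collar 877 [0.5398 0.2264 0.017 ] 0.08738536902494815
plate 20303 ((540.0261840820312, 225.4567108154297), 80.43486785888672) 0.05382284347342842
```

View pics/w2.png

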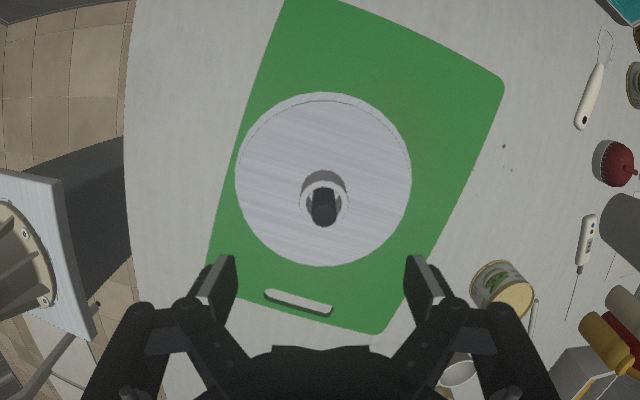

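The wrist view shows the knob in the collar at (323,205), centred between the fingers, with the collar and knob heights as stated. I'll go down so the closed tips stay about 3 mm above the collar.

```bash
python3 -m handwheel '{"deltas":[[1,-0.06,0.07,0.5,0],[1,0,0,0.6,0],[1,0,0,0.6,0],[1,0,0,0.4,0],[1,0,0,0,0],[-0.3,0,0,0,0],[-0.6,0,0,0,0],[-1,0,0,0,0],[-1,0,0,0,0],[-1,0,0,0,0],[-1,0,0,0,0]]}' 40; python3 go.py .539 .2258 .162 97
python3 - <<'E'
from m import *
c=cam("wrist","w3.png")
E
```

```text
clock: 12.22
tcp_pos: [0.5392, 0.2263, 0.1622]
orientation: [-0.0, 0.651, 0.759, -0.0]
wrist_force: [-3.1, -0.1, 5.0]
finger_gap: 0.0176
grip_force: 39.3
clock 12.225 tcp [0.5392 0.2263 0.1622] xang 98.74172580434163 tilt z [-0.0001 -0.     -1.    ] q [ 0.2601  0.4098 -0.1717  0.9894  0.      1.6783] gap 0.017635372699651684 grip 39.32160794734955 F [-3.1414 -0.1262  4.9861] T [-0.0657  0.4554 -0.0004]
units xyz [-0.0108 -0.0076  0.0056] roll units 0.1741725804341634
```

View pics/w3.png

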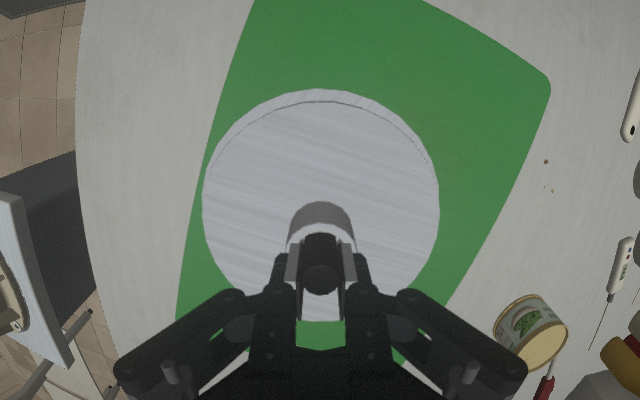

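The knob at (320,280) is held centrally, with a gap of 17.6 mm. I'll grip harder and lift.

```bash
python3 -m handwheel '{"deltas":[[-1,0,0,0,0],[-1,0,0,0,0],[-1,0,0,-0.1,0],[-1,0,0,-0.2,0],[-1,0,0,-0.3,0],[-1,0,0,-0.4,0],[-1,0,0,-0.5,0],[-1,0,0,-0.5,0],[-1,0,0,-0.5,0],[-1,0,0,-0.4,0],[-1,0,0,-0.2,0],[-1,0,0,-0.1,0],[-1,0,0,0,0],[-1,0,0,0,0]]}' 80; python3 go.py .5813 -.1995 .29
python3 - <<'E'
from m import *
for n in("top","scene"):
    c=cam(n); P=cloud(c); v=c["frame"].max(2); X,Y,Z=P[...,0],P[...,1],P[...,2]
    H=np.hypot(X-.539,Y-.226)
    m=(H<.079)&(H>.03)&(Z>.12)&(Z<.24)
    A=np.c_[X[m],Y[m],np.ones(m.sum())]; z=Z[m]
    k=abs(z-np.median(z))<.012; print(n,m.sum(),k.sum(),"plate z",np.median(z),"tilt",np.linalg.lstsq(A[k],z[k],rcond=None)[0][:2])
    cv2.imwrite("pics/l_%s.png"%n,c["frame"][...,::-1])
cv2.imwrite("pics/lift.png",cv2.resize(c["frame"][150:400,120:440,::-1],None,fx=2,fy=2))
E
```

```text
clock: 14.02
tcp_pos: [0.5392, 0.2262, 0.2891]
orientation: [-0.0, 0.651, 0.759, -0.001]
wrist_force: [0.2, 0.8, -4.9]
finger_gap: 0.0162
grip_force: 78.3
clock 14.025 tcp [0.5392 0.2262 0.2891] xang 98.73622072129608 tilt z [-0.0013 -0.0004 -1.    ] q [ 0.26    0.3374  0.0438  1.2786 -0.0001  1.6783] gap 0.016183187780068744 grip 78.28775525093079 F [ 0.1758  0.7507 -4.9383] T [-0.0104  0.0163  0.0462]
units xyz [-10.6784  -0.5753  -0.0202] roll units 
top 2908 2908 plate z 0.17808323419153843 tilt [-0.0061 -0.0018]
scene 3302 3102 plate z 0.18093656488730803 tilt [ 0.003  -0.0134]
```

View pics/lift.png

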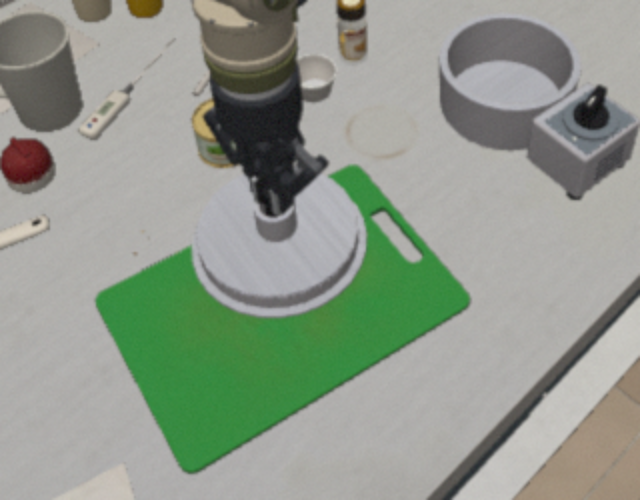

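Lids are level and raised 127 mm. I'll move partway and re-measure the rim from the wrist camera.

```bash
python3 -m handwheel '{"deltas":[[-1,-0.1,0,0,0],[-1,-0.3,0,0,0],[-1,-0.5,0,0,0],[-1,-0.6,0,0,0],[-1,-0.7,0,0,0],[-1,-0.7,-0.1,0,0],[-1,-0.7,-0.1,0,0],[-1,-0.7,-0.1,0,0],[-1,-0.6,-0.1,0,0],[-1,-0.5,-0.1,0,0],[-1,-0.3,0,0,0],[-1,-0.2,0,0,0],[-1,-0.1,0,0,0],[-1,0,0,0,0],[-1,0,0,0,0]]}'; python3 go.py .583 -.1995 .29
python3 - <<'E'
from m import *
for n in("wrist","top"):
    c=cam(n,n+"4.png"); P=cloud(c); X,Y,Z=P[...,0],P[...,1],P[...,2]
    for lo,hi in((.083,.098),):
        H=np.hypot(X-.583,Y+.1995)
        m=(H<.105)&(H>.07)&(Z>lo)&(Z<hi)&(X>.53); p=P[m]; a=circ(p[:,:2])
        rr=np.hypot(p[:,0]-a[0],p[:,1]-a[1]); ang=np.degrees(np.arctan2(p[:,1]-a[1],p[:,0]-a[0]))
        print(n,m.sum(),a,np.median(p[:,2]),np.percentile(rr,[1,50,99]),np.histogram(ang,8,(-180,180))[0])
E
```

```text
clock: 16.0
tcp_pos: [0.5561, -0.0134, 0.2898]
orientation: [-0.0, 0.651, 0.759, -0.0]
wrist_force: [-0.2, -0.1, -3.5]
finger_gap: 0.0163
grip_force: 78.3
clock 16.0 tcp [ 0.5561 -0.0134  0.2898] xang 98.78272846186104 tilt z [-0.0002  0.0001 -1.    ] q [-0.1685  0.2812 -0.0325  1.2574  0.0001  1.249 ] gap 0.016330763338549263 grip 78.3440101146698 F [-0.2067 -0.1492 -3.5131] T [ 0.0008 -0.0343  0.0284]
units xyz [-4.6998 -0.0451 -0.006 ] roll units m.py:5: RuntimeWarning: Mean of empty slice.
  r=least_squares(lambda a:np.hypot(p[:,0]-a[0],p[:,1]-a[1])-a[2],[*p.mean(0),.08],loss="soft_l1",f_scale=.002).x; return r
  ret = um.true_divide(
Traceback (most recent call last):
  File "m.py", line 5, in circ
    r=least_squares(lambda a:np.hypot(p[:,0]-a[0],p[:,1]-a[1])-a[2],[*p.mean(0),.08],loss="soft_l1",f_scale=.002).x; return r
      ~~~~~~~~~~~~~^^^^^^^^^^^^^^^^^^^^^^^^^^^^^^^^^^^^^^^^^^^^^^^^^^^^^^^^^^^^^^^^^^^^^^^^^^^^^^^^^^^^^^^^^^^^^^
ValueError: Initial guess is outside of provided bounds
```

View pics/wrist4.png

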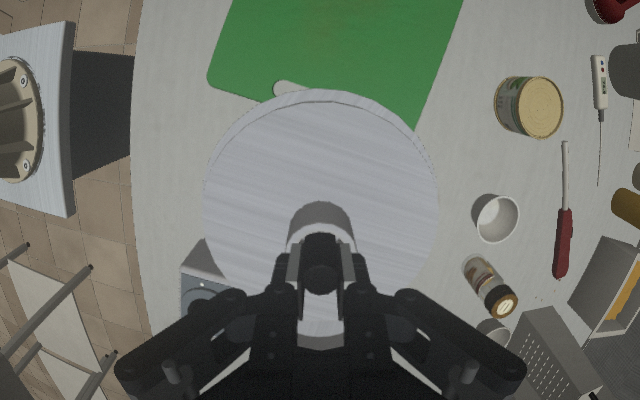

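The camera sits on the far side, so the lids hide the well. I'll use the estimate corrected for the grip-versus-camera bias, then compare lid and well in the fixed views over the well.

```bash
python3 -m handwheel '{"deltas":[[-1,-0.1,0,0,0],[-1,-0.3,0,0,0],[-1,-0.5,0,0,0],[-1,-0.6,0,0,0],[-1,-0.7,-0.03,0,0],[-1,-0.7,0,0,0],[-1,-0.7,0,0,0],[-1,-0.5,0,0,0],[-1,-0.3,0,0,0],[-1,-0.2,0,0,0],[-1,-0.09,0,0.1,0],[-1,0,0,0.2,0],[-1,0,0,0.2,0],[-1,0,0,0.1,0],[-1,0,0,0,0],[-1,0,0,0,0]]}'; python3 go.py .5836 -.1992 .2257
python3 - <<'E'
from m import *
ims=[]
for n in("top","scene"):
    c=cam(n,n+"5.png"); P=cloud(c); X,Y,Z=P[...,0],P[...,1],P[...,2]
    H=np.hypot(X-.5815,Y+.1995)
    m=(H<.1)&(Z>.15)&(Z<.165); z0=np.median(Z[m])
    k,_=cv2.findContours(m.astype(np.uint8),cv2.RETR_EXTERNAL,cv2.CHAIN_APPROX_NONE); k=max(k,key=cv2.contourArea)[:,0]
    p=plane(c,k[:,0],k[:,1],z0)[:,:2]; a=circ(p); d=np.hypot(*(p-a[:2]).T)-a[2]; g=abs(d)<.004
    print(n,z0,a,circ(p[g]),g.mean())
    u,v=project(c,np.array([.5815,-.1995,.12])).astype(int); ims.append(cv2.resize(c["frame"][max(v-70,0):v+70,u-70:u+70,::-1],(400,400)))
cv2.imwrite("pics/over.png",np.hstack(ims))
E
```

```text
clock: 18.05
tcp_pos: [0.5835, -0.1995, 0.2661]
orientation: [0.0, 0.651, 0.759, 0.0]
wrist_force: [-0.7, -0.2, -3.9]
finger_gap: 0.0161
grip_force: 78.4
clock 18.05 tcp [ 0.5835 -0.1995  0.2661] xang 98.74540281127192 tilt z [ 0.0004 -0.0003 -1.    ] q [-0.4595  0.4064  0.0885  1.2524 -0.0001  0.9586] gap 0.016072512291692105 grip 78.35237145423889 F [-0.6836 -0.2005 -3.9067] T [-0.0093 -0.0526 -0.014 ]
units xyz [0.0085 0.0023 1.0112] roll units 
top 0.15524716142144357 [ 0.5851 -0.166   0.054 ] [ 0.5856 -0.1655  0.0536] 0.20618556701030927
scene 0.15862900649631145 [ 0.5796 -0.1959  0.0787] [ 0.5802 -0.1966  0.0797] 0.601010101010101
```

View pics/over.png

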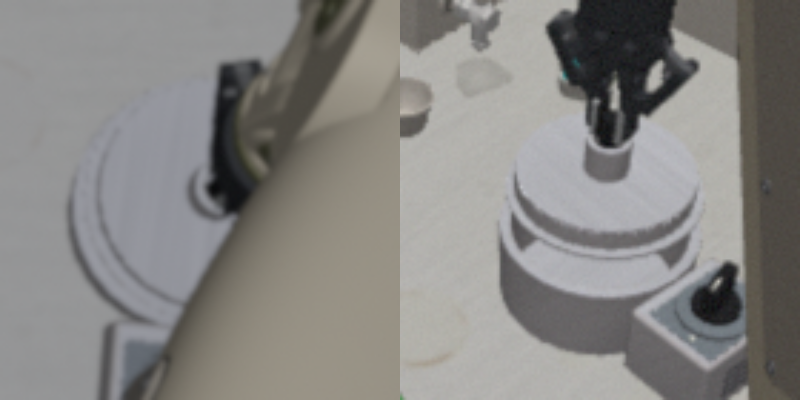

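The lids sit level above the mouth, within 1–2 mm of its centre. I'll lower slowly while watching the force.

```bash
python3 -m handwheel '{"deltas":[[-1,-0.02,0,0.1,0],[-1,0,0,0.15,0],[-1,0,0,0.15,0],[-1,0,0,0.15,0],[-1,0,0,0.1,0],[-1,0,0,0.1,0],[-1,0,0,0.05,0],[-1,0,0,0.05,0],[-1,0,0,0,0]]}'; python3 go.py .5836 -.2 .2257
```

```text
clock: 19.27
tcp_pos: [0.5835, -0.2004, 0.2318]
orientation: [-0.0, 0.651, 0.759, -0.0]
wrist_force: [-0.5, -0.6, -4.2]
finger_gap: 0.0167
grip_force: 78.4
clock 19.275 tcp [ 0.5835 -0.2004  0.2318] xang 98.73419627351511 tilt z [-0.0001 -0.0001 -1.    ] q [-0.4608  0.4221  0.0271  1.1758 -0.0001  0.9575] gap 0.01666909864861721 grip 78.35060834884644 F [-0.4633 -0.5745 -4.221 ] T [0.0719 0.0055 0.0268]
units xyz [0.0097 0.0034 0.1532] roll units
```

```bash
python3 -m handwheel '{"deltas":[[-1,0,0,0.05,0],[-1,0,0,0.03,0],[-1,0,0,0.03,0],[-1,0,0,0,0],[-1,0,0,0,0]]}'; python3 go.py .5836 -.2 .2257
```

```text
clock: 19.9
tcp_pos: [0.5836, -0.2004, 0.2275]
orientation: [0.0, 0.651, 0.759, -0.0]
wrist_force: [0.3, 0.2, -4.3]
finger_gap: 0.016
grip_force: 78.4
clock 19.9 tcp [ 0.5836 -0.2004  0.2275] xang 98.73448651767461 tilt z [ 0.     -0.0001 -1.    ] q [-0.4608  0.4243  0.0197  1.1661 -0.0001  0.9575] gap 0.016034597841049915 grip 78.35054397583008 F [ 0.2546  0.2043 -4.2875] T [ 0.0324 -0.0091 -0.0312]
units xyz [0.0103 0.0026 0.0452] roll units
```

```bash
python3 -m handwheel '{"deltas":[[-1,0,0,0.03,0],[-1,0,0,0.02,0],[-1,0,0,0,0],[-1,0,0,0,0]]}'; python3 go.py .5836 -.2 .2257
```

```text
clock: 20.4
tcp_pos: [0.5834, -0.2005, 0.2264]
orientation: [0.0, 0.651, 0.759, -0.0]
wrist_force: [-4.3, 0.2, 6.2]
finger_gap: 0.016
grip_force: 79.4
clock 20.4 tcp [ 0.5834 -0.2005  0.2264] xang 98.72814913760345 tilt z [ 0.0004 -0.0007 -1.    ] q [-0.4609  0.4243  0.0167  1.1626 -0.0005  0.9575] gap 0.015957073967817717 grip 79.39952731132507 F [-4.2709  0.2409  6.1993] T [ 0.1593  0.7489 -0.0185]
units xyz [0.012  0.0069 0.0168] roll units
```

```bash
python3 -m handwheel '{"deltas":[[-1,0,0,0.02,0],[-1,0,0,0,0],[-1,0,0,0,0]]}'; python3 go.py .5836 -.2 .2257
```

```text
clock: 20.78
tcp_pos: [0.5834, -0.2005, 0.2264]
orientation: [0.001, 0.651, 0.759, -0.0]
wrist_force: [-6.3, 0.7, 8.9]
finger_gap: 0.0164
grip_force: 80.0
clock 20.775 tcp [ 0.5834 -0.2005  0.2264] xang 98.72708092456581 tilt z [ 0.0009 -0.0011 -1.    ] q [-0.4609  0.4238  0.016   1.1617 -0.0006  0.9576] gap 0.01644952532079516 grip 79.96599912643433 F [-6.3044  0.7078  8.8897] T [ 0.2312  1.1832 -0.0044]
units xyz [0.0117 0.0079 0.0164] roll units
```

```bash
cat > pl.py <<'E'
from m import *
import sys
c=cam("scene",sys.argv[1]); P=cloud(c); X,Y,Z=P[...,0],P[...,1],P[...,2]
H=np.hypot(X-.5815,Y+.1995)
m=(H<.075)&(H>.03)&(Z>.105)&(Z<.13); A=np.c_[X[m],Y[m],np.ones(m.sum())]
print("outer plate z",np.median(Z[m]),"tilt",np.linalg.lstsq(A,Z[m],rcond=None)[0][:2],m.sum())
m=(H<.089)&(H>.0825)&(Z>.08)&(Z<.105); A=np.c_[X[m]-.58,Y[m]+.2,np.ones(m.sum())]
print("inner disc z",np.median(Z[m]),np.linalg.lstsq(A,Z[m],rcond=None)[0],m.sum())
u,v=project(c,np.array([.5815,-.1995,.12])).astype(int); cv2.imwrite("pics/z_"+sys.argv[1],cv2.resize(c["frame"][v-70:v+70,u-70:u+70,::-1],(500,500)))
E
python3 pl.py s6.png
```

```text
outer plate z 0.11894671957164027 tilt [ 0.0042 -0.0079] 1382
inner disc z 0.0926404746532769 [ 0.0348 -0.0633  0.0962] 394
```

The lid is at seated height within 1 mm. I'll ease off the press, release, and check the seat.

```bash
python3 -m handwheel '{"deltas":[[-1,0,0,-0.02,0],[-1,0,0,0,0],[-0.5,0,0,0,0],[-0.4,0,0,0,0],[-0.2,0,0,0,0],[0.3,0,0,0,0],[1,0,0,0,0],[1,0,0,0,0],[1,0,0,-0.2,0],[1,0,0,-0.4,0],[1,0,0,0,0],[1,0,0,0,0]]}' 40; python3 pl.py s7.png;  python3 go.py .5836 -.2 .2257
python3 - <<'E'
from m import *
c=cam("wrist","w7.png")
P=cloud(c); v=c["frame"].max(2)
X,Y,Z=P[...,0],P[...,1],P[...,2]
H=np.hypot(X-.5835,Y+.2)
m=(H<.03)&(Z>.165)&(Z<.185)&(v<110); print("top",m.sum(),cv2.minEnclosingCircle((P[m][:,:2]*1000).astype(np.float32)),np.median(P[m],0))
m=(H<.03)&(Z>.144)&(Z<.158)&(v>60); print("collar",m.sum(),circ(P[m][:,:2]),np.median(Z[m]))
m=(H<.1)&(H>.03)&(Z>.108)&(Z<.125); print("plate",m.sum(),cv2.minEnclosingCircle((P[m][:,:2]*1000).astype(np.float32)),np.median(Z[m]))
E
```

```text
clock: 22.32
tcp_pos: [0.5837, -0.2005, 0.2499]
orientation: [0.0, 0.651, 0.759, 0.0]
wrist_force: [-0.1, 0.9, 0.0]
finger_gap: 0.0851
grip_force: 0.0
outer plate z 0.11888986336564666 tilt [ 0.0072 -0.0111] 1469
inner disc z 0.0924206005862464 [ 0.0394 -0.0632  0.096 ] 396
clock 22.375 tcp [ 0.5835 -0.2004  0.2495] xang 98.73303070902891 tilt z [ 0.     -0.0001 -1.    ] q [-0.4608  0.4138  0.0583  1.2153 -0.0001  0.9576] gap 0.08517406606024176 grip 0.0 F [-0.3245 -0.3757  0.2393] T [ 0.011  -0.0062 -0.0152]
units xyz [0.0088 0.0038 0.5943] roll units 
top 1005 ((584.2757568359375, -200.5909881591797), 9.537553787231445) [ 0.5841 -0.1982  0.1754]
collar 1464 [ 0.5845 -0.1997  0.0169] 0.15133523514915304
plate 28057 ((584.8114013671875, -201.01832580566406), 80.01939392089844) 0.11779281918900392
```

View pics/w7.png

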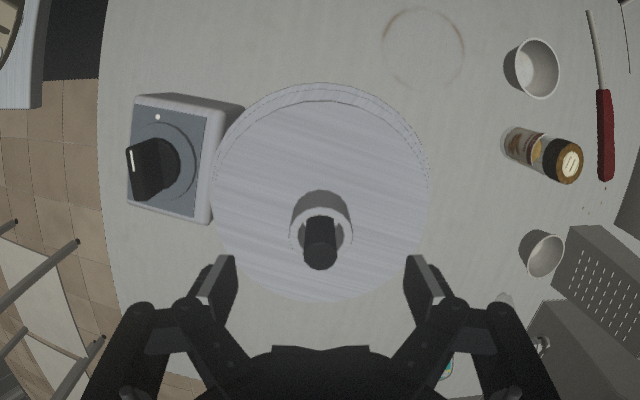

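The wrist heights rose by 63.8 mm against an expected 63.5 mm, so the inner lid is seated. The collar is at (320,238), centred under the gripper. Now I'll grasp the collar.

```bash
python3 -m handwheel '{"deltas":[[1,0,0,0.3,0],[1,0,0,0.4,0],[1,0,0,0.4,0],[1,0,0,0.25,0],[1,0,0,0.04,0],[1,0,0,0,0],[0.4,0,0,0,0],[0.2,0,0,0,0],[0,0,0,0,0],[-0.2,0,0,0,0],[-0.4,0,0,0,0],[-0.6,0,0,0,0],[-1,0,0,0,0],[-1,0,0,0,0],[-1,0,0,0,0]]}' 40; python3 go.py .5836 -.2 .294
```

```text
clock: 24.3
tcp_pos: [0.5838, -0.2005, 0.1944]
orientation: [0.0, 0.651, 0.759, 0.0]
wrist_force: [-0.1, 0.6, 4.5]
finger_gap: 0.0383
grip_force: 41.1
clock 24.3 tcp [ 0.5838 -0.2005  0.1944] xang 98.73829244129941 tilt z [ 0.0009 -0.0004 -1.    ] q [-0.4608  0.4436 -0.0345  1.0917 -0.      0.9575] gap 0.03834891477100922 grip 41.051279613166116 F [-0.0526  0.5878  4.5461] T [ 0.0806 -0.0228 -0.004 ]
units xyz [ 0.0118 -0.0012 -2.4907] roll units
```

```bash
python3 -m handwheel '{"deltas":[[-1,0,0,0,0],[-1,0,0,0,0],[-1,0,0,-0.05,0],[-1,0,0,-0.1,0],[-1,0,0,-0.15,0],[-1,0,0,-0.2,0],[-1,0,0,-0.2,0],[-1,0,0,-0.2,0],[-1,0,0,-0.2,0],[-1,0,0,-0.2,0],[-1,0,0,-0.2,0],[-1,0,0,-0.2,0],[-1,0,0,-0.2,0],[-1,0,0,-0.2,0],[-1,0,0,-0.2,0],[-1,0,0,-0.2,0],[-1,0,0,-0.15,0],[-1,0,0,-0.1,0],[-1,0,0,-0.05,0],[-1,0,0,0,0]]}' 60; python3 -m handwheel '{"deltas":[[-1,0,0,-0.1,0],[-1,0,0,-0.1,0],[-1,0,0,0,0],[-1,0,0,0,0],[-1,0,0,0,0],[-1,0,0,0,0]]}'; python3 go.py .5836 -.2 .294
python3 - <<'E'
from m import *
c=cam("scene","s8.png"); P=cloud(c); X,Y,Z=P[...,0],P[...,1],P[...,2]
H=np.hypot(X-.5815,Y+.1995)
m=(H<.07)&(H>.03)&(Z>.2)&(Z<.25); m&=abs(Z-np.median(Z[m]))<.01; A=np.c_[X[m],Y[m],np.ones(m.sum())]
print("outer plate z",np.median(Z[m]),"tilt",np.linalg.lstsq(A,Z[m],rcond=None)[0][:2],m.sum())
m=(H<.089)&(H>.015)&(Z>.08)&(Z<.11); A=np.c_[X[m]-.58,Y[m]+.2,np.ones(m.sum())]
print("inner disc z",np.median(Z[m]),np.linalg.lstsq(A,Z[m],rcond=None)[0],m.sum())
u,v=project(c,np.array([.5815,-.1995,.15])).astype(int); cv2.imwrite("pics/fin.png",cv2.resize(c["frame"][max(0,v-110):v+90,u-110:u+110,::-1],None,fx=3,fy=3)[:600])
E
```

```text
clock: 26.8
tcp_pos: [0.5835, -0.2004, 0.3059]
orientation: [-0.0, 0.651, 0.759, -0.0]
wrist_force: [-0.6, -0.5, -2.3]
finger_gap: 0.0382
grip_force: 60.3
clock: 27.55
tcp_pos: [0.5835, -0.2004, 0.3138]
orientation: [-0.0, 0.651, 0.759, -0.0]
wrist_force: [-0.6, 0.2, -2.6]
finger_gap: 0.0378
grip_force: 60.3
clock 27.55 tcp [ 0.5835 -0.2004  0.3138] xang 98.73517741914236 tilt z [-0.0002  0.     -1.    ] q [-0.4608  0.3952  0.1879  1.3637 -0.      0.9575] gap 0.037814053745611975 grip 60.292985506821424 F [-0.5589  0.2448 -2.592 ] T [-0.0697 -0.0019 -0.0045]
units xyz [0.0089 0.0039 0.4944] roll units 
outer plate z 0.2383306752153027 tilt [-0.0005 -0.0019] 1089
inner disc z 0.09661501598255096 [ 0.0147 -0.0224  0.0965] 2428
```

View pics/fin.png

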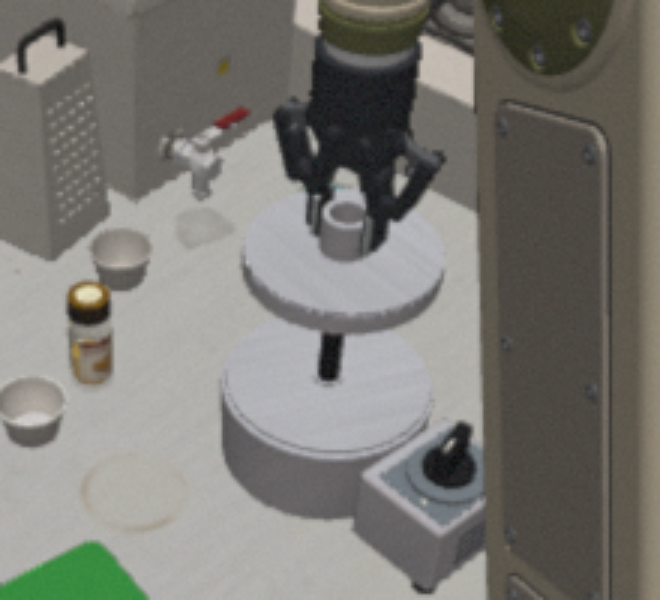

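The outer lid is held level at (345,250), about 119 mm up and clear of the knob. I'll do one quick robust check of the inner lid's seat.

Run:
```python
from m import *
for n in ("scene","wrist","top"):
    c=cam(n); P=cloud(c); X,Y,Z=P[...,0],P[...,1],P[...,2]
    H=np.hypot(X-.5835,Y+.2)
    m=(H<.08)&(H>.02)&(Z>.085)&(Z<.105)&(c["frame"].max(2)>60); m=cv2.erode(m.astype(np.uint8),np.ones((5,5)))>0
    if m.sum()<50: print(n,"hidden"); continue
    A=np.c_[X[m]-.5835,Y[m]+.2,np.ones(m.sum())]
    print(n,m.sum(),np.linalg.lstsq(A,Z[m],rcond=None)[0],np.percentile(Z[m],[5,50,95]))
```

```text
scene 1148 [-0.0015  0.0014  0.097 ] [0.0943 0.097  0.0997]
wrist 50 [ 0.0878 -0.4118  0.1281] [0.0946 0.0958 0.0969]
top 256 [-0.0015  0.0092  0.0931] [0.0904 0.0936 0.0972]
```

```bash
python3 -c "
from workcell import hand_in; print(hand_in())"
```

```text
the job is handed in; nothing more can be done
None
```

I turned the switch fully on and seated the inner lid level in the warmer's mouth. The job is handed in with the outer lid held level about 119 mm up, clear of the knob, at about 28 s of the 61 s allowed; I saw nothing disturbed.

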